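# Put the strap-end punch away in the sprung-flap safe

## Robot

A 6-joint arm with a two-finger parallel gripper is mounted at the origin on the work surface. World frame = base frame: x ahead of the robot, y to its left, z up, the work surface at z = 0. Lengths are in mm, angles in rad, forces in N, time in s.
With the tool pointing down it reaches from about 250 to 850 mm from the base axis. Payload 12.5 kg.
Tool frame: the origin (TCP) lies between the finger pads; the fingertips stand 22 mm ahead of it and the grasp point (between the pads) lies 3 mm ahead of it; z points along the fingers, y is the line along which they close (so a half turn about z gives the same grasp; the last joint's range is limited). The gripper opens to 93 mm and grips with 3 to 60 N. Pads are 15 mm wide; open, the fingers measure 128 mm over their backs; the gripper's body (75 mm by 188 mm) begins 65 mm behind the grasp point.
Start: joints at [-0.085, 0.351, 1.652, -0, 1.139, -0.085], TCP at [549.986, 0.027, 240.633] pointing down, gripper open.
Joint ranges: [-2.75, 2.75], [-0.79, 2.1], [0.01, 2.65], [-1.57, 4.71], [0.07, 3.14], [-2.87, 2.87]. Speed limits (rad/s): [2.22, 2.22, 2.79, 3.14, 3.14, 3.14].

## Interface

Orientations are given as [roll, pitch, yaw] about the fixed x, y, z axes, in that order (R = Rz(yaw) Ry(pitch) Rx(roll)).
In Python, from station import monitor, snapshot, ticket, search_frame gives the robot as it stands.
- The arm moves only by the tool apply_moves, never from a script. Its argument "targets" is a list of rows, each a list of 7 numbers: the shift along the tool's x, y, z scaled (see below), then the turn, a rotation vector about the tool's x, y, z scaled (see below), then the opening, from -1 (shut) to 1 (fully open). In form: [[dx, dy, dz, rx, ry, rz, hand], ...]. A call has 1 to 10 rows; each row shifts and turns the commanded pose from where the row before left it, along the tool's axes as they then stand; what a row does not reach is not made up. The controller multiplies each number of a shift by 30 mm and each number of a turn by 5 degrees. A row lasts 1/12 s, in which the tool goes at most 41.7 mm and 7.16 degrees, less where a joint would pass 70% of its speed; a pose out of reach is approached as far as the arm can. A call with a number of a shift or a turn outside -1 to 1 is refused whole. A call with a gripper value outside its range is refused whole. The fingers move at their own pace and stop on an object; "squeeze" is the grip in N (left out, the last holds). Time passes only in rows, so rows that do not move let the fingers close. It gives the time, the measured TCP pose, the force, the opening and the grip force at its end, in the units of the state.
- monitor.state(): the state, without advancing time (a new reading comes with each control period).
- snapshot(name): name is "scene" or "side" or "wrist"; returns a dict with "pixels" (480x640x3 uint8, red, green, blue), "z_map" (480x640 float32, mm along the optical axis (not along the pixel's ray), 0 where there is no reading), "camera_matrix" (3x3 intrinsics, pixels), "rvec" (rotation vector, rad) and "tvec" (3), from world to camera coordinates, as OpenCV has them; the wrist camera has in their place "mount" (4x4, takes a point from camera to tool coordinates, whose origin is the TCP and whose axes are the flange's). Camera axes: x right, y down, z forward; pixel columns grow to the right and rows downward; lengths in mm; the calibration is good to about 2 mm. A picture is of the moment at which its call begins: read the wrist's pose just before it.
- ticket.job_done(): hands the job in; it is judged then, once.
Trained networks look in the newest picture that a camera, given by its name, has taken for a name from the list of things; names that differ only in an ending like _2 or _b are one class to them, and where a whole thing is asked for, a point or a joint stands for the part that bears it (a point fixed in the world has none). Each returns a list of dicts, best first, with "confidence" (0 to 1); they miss things now and then, are a little off and sometimes report something else, mostly with a low value. They report only what shows in the picture. A call takes as long as a camera call.
- search_frame(camera, name): "location" ([x, y, z] in mm, in world coordinates, good to about 4 mm: the middle of the surface that is visible of it).
The state is a dict: "t": time; "qpos": joint angles; "joint_vel": joint speeds; "tau": joint torques, N m; "ee_pos": TCP position; "tcp_rot": TCP orientation; "ft_force": force on the tool from outside, world axes, zero at the start; "wrist_torque": the same for the moment, N m; "width": finger opening in mm; "grip_force": force on a finger pad.
Only numpy, scipy, OpenCV 4.12 (cv2) and the standard library are available. Lean on these libraries where they do the work, as an engineer would, in place of code of your own. Each camera call takes 0.05 s, during which the arm holds its last target. There are 200 camera calls.

## Task

Take the orange-handled punch out of the tool rack and put it away upright in the punch safe: push its steel foot down through the red spring flap, keep the flap pressed open while you feel for the hidden slot underneath, and press the punch fully home to the bottom of that slot, then let go. Feel your way gently (never more than about 25 N on the safe) and leave the other things where they are.

Things in the scene. Friction and masses are not known exactly. Their poses are not given: they have to be found in the camera images.
- punch_mid (a point): The punch, a tool 140 mm tall standing upright, about 0.2 kg. Steel shank 20 mm (its x) by 14 mm (its y) from the flat foot up to 85 mm; orange handle 26 mm (x) by 24 mm (y) from 85 to 140 mm above the foot. This point is on its axis, 70 mm above the foot; z up along the handle. It starts in one of the rack's three holes, foot 10 mm above the table.
- punch: The same punch; its origin is the centre of the flat foot (underside of the shank), axes as for punch_mid.
- rack: Fixed dark wooden block, 60 (x) by 190 (y) by 45 mm tall, origin at the centre of its underside, with three holes at y = -60, 0 and +60 mm, each 23.5 by 17.5 mm and 35 mm deep. The punch, creaser and bevel stand in them in any order.
- safe: The punch safe: fixed wooden box with a steel top, 110 (x) by 130 (y) by 90 mm tall, walls 10 mm; origin at the centre of its underside, z up, x away from the robot at yaw 0. The mouth in its top spans safe x = -18..+20 mm, y = -25..+25 mm and is closed by the red flap. A deck with one slot is hidden below. The punch goes in upright, its x along the safe's x (either way round).
- safe_deck (a point): Point in the safe at x = -6 mm, y = 0, z = 42 mm, on the hidden level deck (48 mm below the top). The deck has one square-edged slot, x = -18..+6.25 mm and 17.5 mm wide in y, sides parallel to the safe's axes. Its centre lies anywhere from y = -12 to +12 mm, fixed but not measured: the foot stops on the deck and sinks only over the slot.
- safe_floor (a point): Point at x = -6 mm, y = 0, z = 10 mm of the safe: height of the slot's floor, 32 mm below the deck. Fully home, the punch's foot is on this floor, punch_mid is 80 mm above the safe's underside and the whole handle shows. Its axis belongs at x = -6 mm. Deck and floor rest on one spring: they give by up to 5 mm, about 2 N at first and 2.5 N more per mm, then hard.
- safe_mouth (a point): Point on the safe's top plane (90 mm above its underside), at the place of the punch's axis: safe x = -6 mm, y = 0.
- flap (a joint): Angle of the red spring flap in the safe's mouth: 0 = shut and level, grows as it is pressed down into the safe (rad, at most 1.45). Its spring closes it: 0.08 N m when shut plus 0.05 N m per rad. Against the punch's foot it resists with about 5 N; beside the shank it lies at about 1.1 rad and pushes the shank to the safe's -x with about 4 N.
- flap_hinge (a point): Middle of the flap's hinge line, along safe y at x = +20 mm, z = 87.5 mm. The flap is 37 by 48 mm, 3 mm thick and reaches from here to safe x = -17 mm when shut. It rubs on the shank enough to hold the punch up, so the punch must be pushed down, not dropped; it stays resting on the shank when the punch is home.
- creaser_mid (a point): Bystander in the rack: tool with a wooden handle, 140 mm tall, point 70 mm above its foot.
- bevel_mid (a point): Bystander in the rack: tool with a blue handle, 140 mm tall, point 70 mm above its foot.
- jar_big: Bystander: glass jar with black lid, 84 mm across, 120 mm tall, origin under its centre.
- jar_small: Bystander: amber jar with black lid, 56 mm across, 70 mm tall, origin under its centre.
- tape: Bystander: black roll of tape lying flat, 72 mm across, 25 mm tall, origin under its centre.
- weight: Bystander: dark steel weight 90 by 60 by 45 mm, origin under its centre.
- spreader: Bystander: spreader with a flat steel blade and a long handle, lying flat on the table.

How it is judged (in metres and radians):
On the way, in this order (a step that is already met when the one before it is completed fails the run):
1. the punch is lifted clear out of the rack (height (world z) of punch_mid above 0.135 m), for 0.1 s.
2. the punch's foot is in the mouth and holds the flap pressed open (value of joint flap above 0.6 rad and contact force between punch and safe above 0.3 N and z of punch_mid in the frame of safe below 0.145 m and x of punch_mid in the frame of safe between -0.03 and 0.02 m and y of punch_mid in the frame of safe between -0.03 and 0.03 m), for 0.2 s.
At the end, for the whole second after the job is handed in: The punch stands in the safe's slot at rest and released: punch_mid 74 to 84 mm above the safe's origin (80 = fully home), within 10 mm in x and 18 mm in y of the mouth point, leaning less than 0.12 rad (z of punch_mid in the frame of safe between 0.074 and 0.084 m and x of punch_mid in the frame of safe between -0.016 and 0.004 m and y of punch_mid in the frame of safe between -0.018 and 0.018 m and angle between punch_mid's own z axis and vertical below 0.12 rad and linear speed of punch below 0.02 m/s); the robot touches nothing.
It fails at once if the punch is pushed against the safe with more than 30 N (contact force between punch and safe above 30 N).
It fails at once if the fingers or arm press on the safe with more than 15 N (contact force between any of the arm, the fingers and safe above 15 N).
It fails at once if another thing is moved by more than 30 mm (distance of any of creaser_mid, bevel_mid, jar_big, jar_small, tape, weight, spreader from where it was at the start of the episode above 0.03 m).
It also fails if it takes over 58 s, if anything falls off the work surface, if the arm or the gripper's body presses on something with over 40 N, if the wrist force passes 120 N, or if a joint passes its speed limit or range.

## Working session

There is one attempt and no reset: what is moved stays moved. The work goes in short steps, Python scripts to look and compute and a tool call to move; the robot and the scene stay as the last step left them, time stands still between calls to the robot, and variables do not carry over. Pictures are saved under pics/ and viewed, at most 10 in all, crops included, and the job is handed in when it is done.

Besides the shell and the picture viewer there is one more tool, called after "Request:" as name(argument=value, ...) on one line, values as JSON. apply_moves: Moves the arm, as the interface text tells. Shifts and turns lie within -1 to 1; 1 stands for 30 mm of shift or 5 degrees of turn. Its arguments: {"type":"object","properties":{"targets":{"type":"array","items":{"type":"array","items":{"type":"number","minimum":-1,"maximum":1}}},"squeeze":{"type":"number"}},"required":["targets"]}

```bash
mkdir -p pics
cat > h.py <<'E'
import numpy as np, cv2
from station import monitor, snapshot, ticket, search_frame
from scipy.spatial.transform import Rotation as R
def cloud(s):
    z=s["z_map"].astype(float);K=s["camera_matrix"]
    v,u=np.mgrid[:480,:640]
    P=np.stack([(u-K[0][2])/K[0][0]*z,(v-K[1][2])/K[1][1]*z,z],-1)
    if "mount" in s:
        st=monitor.state();M=np.array(s["mount"]);P=P@M[:3,:3].T+M[:3,3]
        Rt=R.from_euler("xyz",st["tcp_rot"]).as_matrix();P=P@Rt.T+np.array(st["ee_pos"])
    else:
        Rm=cv2.Rodrigues(np.array(s["rvec"],float))[0];P=(P-np.array(s["tvec"],float).ravel())@Rm
    P[z==0]=np.nan
    return P
E
python3 - <<'E'
from h import *
print(monitor.state())
s=snapshot("scene");cv2.imwrite("pics/scene.png",s["pixels"][:,:,::-1])
for n in ["punch","rack","safe","flap","creaser_mid","bevel_mid"]:
    print(n,[(np.round(d["location"]),round(d["confidence"],2)) for d in search_frame("scene",n)[:2]])
P=cloud(s);px=s["pixels"].astype(int)
np.savez("s.npz",P=P,px=px)
E
```

```text
{'t': 0.0, 'qpos': array([-8.45993040e-02,  3.51266107e-01,  1.65240405e+00, -7.76262838e-06,
        1.13910074e+00, -8.45950477e-02]), 'joint_vel': array([-0.00013978, -0.00061221,  0.00210084,  0.00054466, -0.00064008,
       -0.00145171]), 'tau': array([ 1.41757551e-03, -4.97321892e+01, -2.85254824e+01,  6.99741254e-02,
        2.57699919e-02, -1.73020858e-04]), 'ee_pos': array([5.49688781e+02, 5.05417849e-02, 2.40092672e+02]), 'tcp_rot': array([-3.14041803e+00, -9.25332070e-05,  1.57079527e+00]), 'ft_force': array([-0.40753426, -0.00181591,  0.35013968]), 'wrist_torque': array([-0.02091178, -0.00780588, -0.01650914]), 'grip_force': 0.0, 'width': 93.08846860226677}
punch [(array([ 636., -232.,   92.]), 0.73), (array([572., 239., 119.]), 0.61)]
rack [(array([577., 238.,  43.]), 0.95), (array([ 639., -229.,   88.]), 0.39)]
safe [(array([ 631., -232.,   89.]), 0.77), (array([ 593., -236.,   86.]), 0.66)]
flap [(array([ 594., -238.,   83.]), 0.51)]
creaser_mid [(array([556., 183., 121.]), 0.81)]
bevel_mid [(array([584., 296., 120.]), 0.83), (array([ 800., -136.,   46.]), 0.65)]
```

View pics/scene.png

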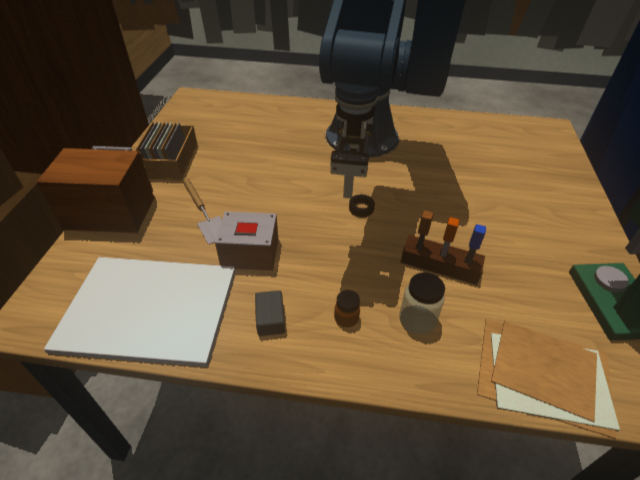

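The scene camera looks towards the robot. The safe with its red flap is at about (247,230). The rack is at (443,255), with the orange punch in the middle hole at (452,235), the creaser on the left and the bevel on the right.

Run:
```python
from h import *
d=np.load("s.npz");P=d["P"];px=d["px"]
def rect(c,zr,r):
    m=(abs(P[...,2]-zr)<5)&(np.hypot(P[...,0]-c[0],P[...,1]-c[1])<r)
    q=P[m];print(m.sum(),q[:,2].mean(),cv2.minAreaRect(q[:,:2].astype(np.float32)))
rect((610,-235),90,100);rect((575,238),45,110)
r,g,b=px[...,0],px[...,1],px[...,2]
m=(r>150)&(g<60)&(b<60)&(abs(P[...,1]+235)<60)
q=P[m];print("red",m.sum(),q.mean(0),cv2.minAreaRect(q[:,:2].astype(np.float32)))
for n,c in [("p",(572,239)),("c",(556,183)),("b",(584,296))]:
    q=P[(np.hypot(P[...,0]-c[0],P[...,1]-c[1])<25)&(P[...,2]>144)];print(n,len(q),q.mean(0))
```

```text
1764 89.34519216510684 ((595.53076171875, -237.71563720703125), (115.62825012207031, 131.297119140625), 5.389224529266357)
1296 44.36920162278658 ((562.5872192382812, 242.54763793945312), (190.5974884033203, 65.4305419921875), 76.60069274902344)
red 149 [ 593.28470976 -237.76806774   88.33687357] ((593.068115234375, -238.1573486328125), (28.64772605895996, 45.28810501098633), 4.80333137512207)
p 91 [565.6835949  241.22322177 149.10030555]
c 90 [551.54102756 183.4845181  148.71787021]
b 99 [580.1550457  299.44016679 148.64855402]
```

Request:
apply_moves(targets=[[1,0.1,0,0,0,0,0.3],[1,0.1,0,0,0,0,0.3],[1,0.1,0,0,0,0,0.3],[1,0.1,0,0,0,0,0.3],[1,0.1,0,0,0,0,0.3],[1,0,0,0,0,0,0.3],[1,0,0,0,0,0,0.3],[1,0,0,0,0,1,0.3],[0,0,0,0,0,1,0.3],[0,0,0,0,0,0.75,0.3]])

```text
t: 1.18
ee_pos: [564.6, 241.7, 240.3]
tcp_rot: [-3.141, 0.0, 1.329]
ft_force: [0.4, -1.1, 0.4]
width: 60.5
grip_force: 0.0
```

Run:
```python
from h import *
st=monitor.state();print(st["t"],st["ee_pos"],np.degrees(st["tcp_rot"]),st["width"])
s=snapshot("wrist");cv2.imwrite("pics/w1.png",s["pixels"][:,:,::-1]);P=cloud(s)
for n in ["punch_mid","jar_big"]:
    print(n,[(np.round(d["location"]),round(d["confidence"],2)) for d in search_frame("wrist",n)[:2]])
px=s["pixels"].astype(int);r,g,b=px[...,0],px[...,1],px[...,2]
m=(P[...,2]>145)&(P[...,2]<155)&(np.hypot(P[...,0]-566,P[...,1]-241)<25)
q=P[m].astype(np.float32);print(m.sum(),q.mean(0) if len(q) else 0, cv2.minAreaRect(q[:,:2]) if len(q)>3 else 0)
m=(abs(P[...,2]-45)<4);q=P[m].astype(np.float32);print(m.sum(), cv2.minAreaRect(q[:,:2]) if len(q)>3 else 0)
print(search_frame("scene","jar_big")[:1])
```

```text
1.1833 [564.62250179 241.66453946 240.30532615] [-1.79982508e+02  7.69772541e-03  7.61247795e+01] 60.46495739937738
punch_mid [(array([579., 301., 153.]), 0.46)]
jar_big [(array([721., 196., 119.]), 0.62), (array([548., 193., 144.]), 0.48)]Traceback (most recent call last):
  File "<stdin>", line 8, in <module>
cv2.error: OpenCV(4.12.0) /io/opencv/modules/imgproc/src/convhull.cpp:143: error: (-215:Assertion failed) total >= 0 && (depth == CV_32F || depth == CV_32S) in function 'convexHull'
```

View pics/w1.png

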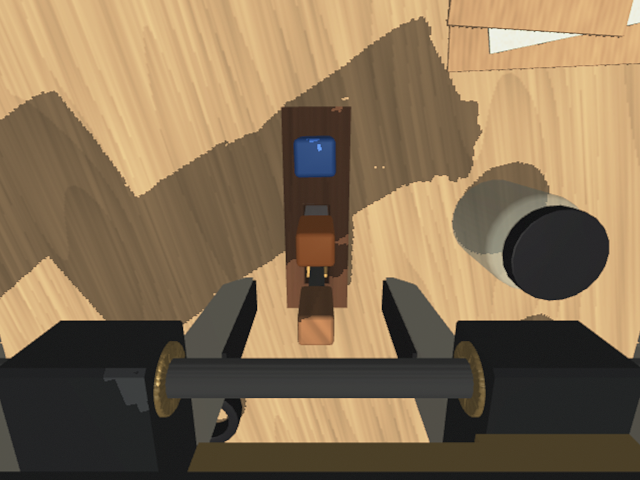

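The wrist view shows the punch handle at (315,243), centred between the fingers. The bevel is at (315,157), the creaser at (316,315) and the jar is well clear at (556,252).

Run:
```python
from h import *
st=monitor.state()
s=snapshot("wrist");P=cloud(s)
def rc(m):
    q=P[m].astype(np.float32);print(m.sum(),q.mean(0),cv2.minAreaRect(np.ascontiguousarray(q[:,:2])))
Z=P[...,2]
for c in [(566,241),(580,299),(551.5,183.5)]:
    rc((Z>143)&(Z<156)&(np.hypot(P[...,0]-c[0],P[...,1]-c[1])<22))
rc((abs(Z-45)<4)&(np.hypot(P[...,0]-566,P[...,1]-241)<110))
```

```text
1382 [563.4584  242.61711 149.9294 ] ((563.1765747070312, 241.60098266601562), (23.606595993041992, 26.051393508911133), 76.26473236083984)
1640 [577.48816 299.66214 150.10603] ((577.2509765625, 299.180908203125), (23.9462833404541, 25.97014808654785), 76.84346771240234)
1205 [549.45605 185.12311 149.68729] ((549.1100463867188, 183.53302001953125), (24.063823699951172, 25.596446990966797), 75.28158569335938)
8251 [567.48535 257.15607  45.43751] ((562.9642944335938, 241.26611328125), (189.72068786621094, 60.167362213134766), 76.21597290039062)
```

Request:
apply_moves(targets=[[0,-0.05,1,0,0,0,0.3],[0,0,1,0,0,0,0.3],[0,0,1,0,0,0,0.3],[0,0,0.85,0,0,0,0.3],[0,0,0,0,0,0,-0.6],[0,0,0,0,0,0,-0.6],[0,0,0,0,0,0,-0.6],[0,0,0,0,0,0,-0.6]], squeeze=50)

```text
t: 2.05
ee_pos: [564.6, 240.6, 127.2]
tcp_rot: [3.139, -0.002, 1.331]
ft_force: [-0.6, 0.5, 0.4]
width: 38.0
grip_force: 0.0
```

Request:
apply_moves(targets=[[0,0,0,0,0,0,-0.8],[0,0,0,0,0,0,-0.8],[0,0,0,0,0,0,-0.8],[0,0,0,0,0,0,-0.8],[0,0,0,0,0,0,-0.8]], squeeze=50)

```text
t: 2.47
ee_pos: [563.6, 240.7, 126.2]
tcp_rot: [3.141, -0.001, 1.331]
ft_force: [-2.9, 0.5, 7.6]
width: 26.1
grip_force: 50.0
```

Request:
apply_moves(targets=[[0,0,-0.5,0,0,0,-0.8],[0,0,-0.5,0,0,0,-0.8],[0,0,-0.5,0,0,0,-0.8],[0,0,-0.5,0,0,0,-0.8],[0,0,-0.75,0,0,0,-0.8],[0,0,-0.75,0,0,0,-0.8],[0,0,0,0,0,0,-0.8],[0,0,0,0,0,0,-0.8]])

```text
t: 3.13
ee_pos: [563.8, 240.4, 230.6]
tcp_rot: [3.14, -0.001, 1.331]
ft_force: [-0.6, -0.4, -2.2]
width: 25.8
grip_force: 50.0
```

Request:
apply_moves(targets=[[0,0,0,0,0,-1,-0.8],[0,0,0,0,0,-1,-0.8],[0,0,0,0,0,-1,-0.8],[0,0,0,0,0,-0.78,-0.8],[-0.6,-0.05,0,0,0,0,-0.8],[-1,-0.05,0,0,0,0,-0.8],[-1,-0.05,0,0,0,0,-0.8],[-1,-0.05,0,0,0,0,-0.8],[-1,-0.05,0,0,0,0,-0.8],[-1,-0.05,0,0,0,0,-0.8]])

```text
t: 3.97
ee_pos: [569.1, 71.7, 228.5]
tcp_rot: [-3.14, -0.002, 1.661]
ft_force: [1.6, 3.8, -0.1]
width: 25.7
grip_force: 50.0
```

Request:
apply_moves(targets=[[-1,0,0,0,0,0,-0.8],[-1,-0.05,0,0,0,0,-0.8],[-1,-0.05,0,0,0,0,-0.8],[-1,-0.05,0,0,0,0,-0.8],[-1,-0.05,0,0,0,0,-0.8],[-1,-0.03,0,0,0,0,-0.8],[-1,0,0,0,0,0,-0.8],[-1,0,0,0,0,0,-0.8],[-0.6,0,0,0,0,0,-0.8]])

```text
t: 4.72
ee_pos: [585.2, -187.9, 228.0]
tcp_rot: [-3.139, -0.0, 1.659]
ft_force: [-0.1, 0.7, -1.9]
width: 25.8
grip_force: 49.9
```

Request:
apply_moves(targets=[[-0.7,0,0,0,0,0,-0.8],[-0.7,0,0,0,0,0,-0.8],[0,0,0,0,0,0,-0.8],[0,0,0,0,0,0,-0.8]])

```text
t: 5.05
ee_pos: [589.0, -227.6, 228.1]
tcp_rot: [-3.139, -0.001, 1.659]
ft_force: [0.3, 0.5, -2.7]
width: 25.1
grip_force: 49.9
```

Run:
```python
from h import *
st=monitor.state();print(st["t"],st["ee_pos"],np.degrees(st["tcp_rot"]),st["width"])
s=snapshot("wrist");cv2.imwrite("pics/w2.png",s["pixels"][:,:,::-1]);P=cloud(s)
s2=snapshot("side");cv2.imwrite("pics/side.png",s2["pixels"][:,:,::-1])
px=s["pixels"].astype(int);r,g,b=px[...,0],px[...,1],px[...,2]
def rc(m):
    q=P[m].astype(np.float32);print(m.sum(),q.mean(0),q.min(0),q.max(0),cv2.minAreaRect(np.ascontiguousarray(q[:,:2])))
Z=P[...,2];near=(np.hypot(P[...,0]-595,P[...,1]+238)<100)
rc((abs(Z-90)<3.5)&near); rc((r>130)&(g<70)&(b<70)&(abs(Z-88)<6)&near)
```

```text
5.05 [ 588.99182287 -227.61374646  228.0930283 ] [-1.79864123e+02 -7.63539665e-02  9.50690861e+01] 25.07702951408033
9745 [ 597.1015   -216.00238    90.794716] [ 535.91785 -291.6789    87.99246] [ 656.12195 -168.41002   93.46331] ((595.8843994140625, -234.84954833984375), (110.32103729248047, 123.93080139160156), 5.106534004211426)<stdin>:7: RuntimeWarning: Mean of empty slice.
  ret = um.true_divide(
Traceback (most recent call last):
ValueError: zero-size array to reduction operation minimum which has no identity
```

View pics/w2.png

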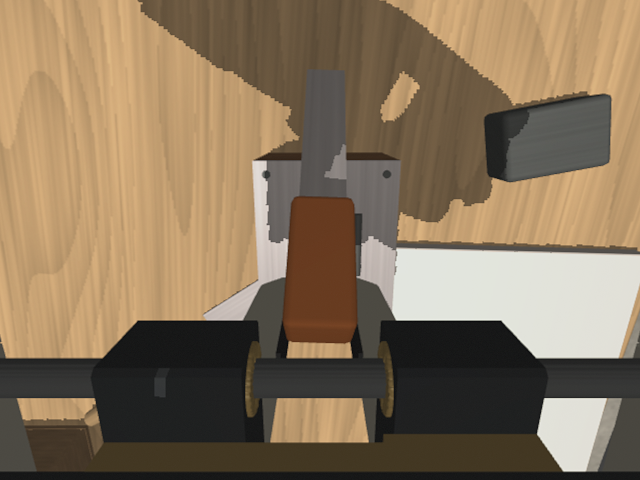

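View pics/side.png

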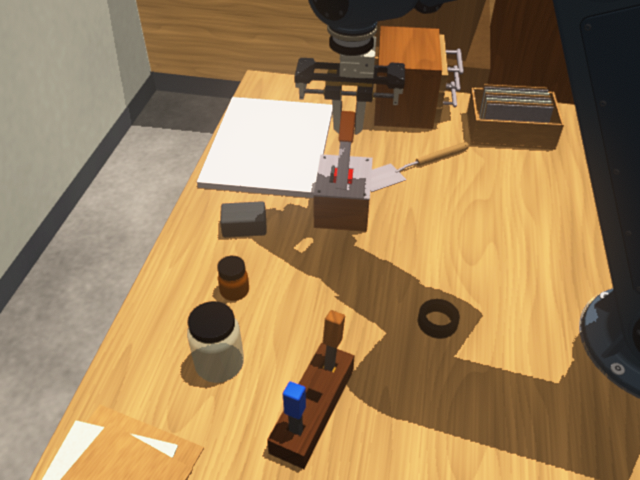

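The wrist view shows the punch held over the safe (handle 285–355, 200–340; shank up to row 70), with the flap hidden behind it. The side view shows the punch hanging upright over the red flap at (343,178). Next I check the punch's tilt and where its foot is.

Run:
```python
from h import *
st=monitor.state();e=np.array(st["ee_pos"]);print(e)
for cam in ["wrist","scene","side"]:
    s=snapshot(cam);P=cloud(s)
    px=s["pixels"].astype(int)
    Z=P[...,2]
    for lo in range(100,245,18):
        m=(Z>=lo)&(Z<lo+18)&(np.hypot(P[...,0]-e[0],P[...,1]-e[1])<(20 if lo<195 else 14))
        q=P[m]
        if len(q)>5: print(cam,lo,len(q),np.round(q[:,0].min()-e[0],1),np.round(q[:,0].max()-e[0],1),"y",np.round(q[:,1].min()-e[1],1),np.round(q[:,1].max()-e[1],1),"zmin",round(q[:,2].min(),1))
    m=(np.hypot(P[...,0]-593,P[...,1]+238)<35)&(px[...,0]>150)&(px[...,1]<70)&(px[...,2]<70)&(Z<95)
    if m.sum()>5:print("red",P[m].min(0),P[m].max(0))
```

```text
[ 589.28788175 -226.39361538  228.87659212]
wrist 226 10 -11.1 -10.5 y -9.0 -3.7 zmin 239.5
wrist 244 1195 -12.7 14.0 y -9.1 14.0 zmin 244.6
red [ 577.89553179 -262.15007614   85.4717851 ] [ 609.51233527 -218.59670575   92.89852815]
red [ 577.14006799 -261.83902628   86.07733401] [ 614.82724229 -218.27916082   93.45102198]
```

Run:
```python
from h import *
st=monitor.state();e=np.array(st["ee_pos"]);print(e,st["t"])
for cam in ["wrist","scene","side"]:
    s=snapshot(cam);P=cloud(s)-e
    m=(np.abs(P[...,0])<17)&(np.abs(P[...,1])<110)&(P[...,2]>-128)&(P[...,2]<32)
    for lo in range(-125,32,15):
        q=P[m&(P[...,2]>=lo)&(P[...,2]<lo+15)]
        if len(q)>5: print(cam,lo,len(q),"x",np.round(np.percentile(q[:,0],[2,50,98]),1),"y",np.round(np.percentile(q[:,1],[2,50,98]),1))
```

```text
[ 589.6581735  -226.27182216  229.81049036] 5.3
wrist -80 440 x [-14.5  -5.2   4.6] y [ 99.3 102.8 106.1]
wrist -65 1106 x [-13.8  -4.1   5.5] y [85.5 92.3 99.6]
wrist -50 1297 x [-13.   -3.5   6.1] y [71.1 77.9 85.2]
wrist -35 1554 x [-12.3  -2.6   7.1] y [56.6 63.6 71.1]
wrist -20 1206 x [-16.1  -2.3   7.9] y [ 6.9 51.9 57. ]
wrist -5 3038 x [-15.4  -1.8  11.6] y [ 7.  41.2 48.9]
wrist 10 4589 x [-15.2  -0.7  15.2] y [-1.9 25.5 34.9]
wrist 25 3175 x [-15.   -0.1  14.8] y [ 4.  15.2 21. ]
scene -80 58 x [-15.4   4.1   6.6] y [ 84.8  99.  106.7]
scene -65 88 x [-14.1   3.8   7.9] y [ 71.6  88.8 100.4]
scene -50 87 x [-13.5   4.2   8.8] y [58.6 74.6 85. ]
scene -35 94 x [-15.3   4.6  10.6] y [31.2 60.  71.3]
scene -20 94 x [-10.9   9.4  13.4] y [11.1 45.8 56. ]
scene -5 131 x [-11.2   9.9  14.6] y [11.4 37.  49. ]
scene 10 81 x [-11.1   2.7  13.9] y [20.1 27.1 35.3]
scene 25 13 x [-11.7  -3.9   8. ] y [17.  18.9 21.7]
side -80 62 x [-16.9  -7.    2.5] y [ 97.4 104.4 108.6]
side -65 127 x [-16.4  -7.2   2.6] y [ 84.8  94.2 104.9]
side -50 136 x [-15.6  -6.6   3.8] y [69.8 80.4 91.2]
side -35 131 x [-14.8  -5.4   6. ] y [26.4 65.9 75.1]
side -20 143 x [-16.7  -5.1  16.3] y [ 7.8 52.5 60.7]
side -5 193 x [-16.3  -3.5  15.6] y [ 7.6 42.6 51.9]
side 10 197 x [-15.6  -3.1  15.5] y [ 7.1 29.  39.8]
side 25 97 x [-15.3  -0.9  15.4] y [ 4.9 17.8 27.9]
```

The shank is tilted about 44° about the finger axis, foot towards +y. It must have brushed the creaser on the way out of the rack; the side view shows the creaser still standing. I'll lift, then roll the wrist to bring the punch upright, and measure again.

Request:
apply_moves(targets=[[0,0,-0.7,0,0,0,-0.8],[0,0,-0.7,0,-0.8,0,-0.8],[0,0,0,0,-1,0,-0.8],[0,0,0,0,-1,0,-0.8],[0,0,0,0,-1,0,-0.8],[0,0,0,0,-1,0,-0.8],[0,0,0,0,-1,0,-0.8],[0,0,0,0,-1,0,-0.8],[0,0,0,0,-1,0,-0.8],[0,0,0,0,-1,0,-0.8]], squeeze=60)

```text
t: 6.28
ee_pos: [590.0, -226.6, 272.7]
tcp_rot: [3.139, 0.772, 1.66]
ft_force: [0.8, 0.0, -3.1]
width: 25.0
grip_force: 59.9
```

```bash
cat > pm.py <<'E'
from h import *
# punch pose from depth: cylinder-ish points near the TCP, in the safe's axes (yaw 5.1)
def look(y=5.1,cams=("wrist","scene","side"),show=True):
    st=monitor.state();e=np.array(st["ee_pos"]);A=R.from_euler("z",-y,degrees=True).as_matrix()
    print(st["t"],e.round(1),np.degrees(st["tcp_rot"]).round(1),st["ft_force"].round(1))
    for cam in cams:
        s=snapshot(cam)
        P=(cloud(s)-e)@A.T
        m=(np.abs(P[...,0])<18)&(np.abs(P[...,1])<45)&(P[...,2]<50)&(P[...,2]>-150)&(cloud(s)[...,2]>96)
        for lo in range(-150,50,15):
            q=P[m&(P[...,2]>=lo)&(P[...,2]<lo+15)]
            if len(q)>8: print(cam,lo,len(q),"x",np.percentile(q[:,0],[2,50,98]).round(1),"y",np.percentile(q[:,1],[2,50,98]).round(1),"z",q[:,2].min().round(1),q[:,2].max().round(1))
        cv2.imwrite(f"pics/{cam}_{st['t']:.1f}.png",s["pixels"][:,:,::-1])
E
python3 - <<'E'
from pm import *
look()
s=snapshot("scene")
for n in ["creaser_mid","bevel_mid"]: print(n,[(np.round(d["location"]),round(d["confidence"],2)) for d in search_frame("scene",n)[:1]])
P=cloud(s)
for c in [(551.5,183.5),(580,299)]:
    q=P[(np.hypot(P[...,0]-c[0],P[...,1]-c[1])<25)&(P[...,2]>144)];print(len(q),q.mean(0))
E
ls pics
```

```text
6.2833 [ 590.  -226.6  272.7] [179.9  44.2  95.1] [ 0.8  0.  -3.1]
wrist -135 388 x [-6.2  3.1 13.2] y [26.8 27.7 28.5] z -128.8 -120.0
wrist -120 796 x [-6.2  3.5 13. ] y [26.9 27.7 28.6] z -120.0 -105.0
wrist -105 888 x [-6.7  3.  12.6] y [26.8 27.8 28.7] z -105.0 -90.0
wrist -90 998 x [-7.   2.4 12.1] y [26.7 27.8 28.7] z -90.0 -75.0
wrist -75 1142 x [-7.2  2.4 12.1] y [26.8 27.8 28.8] z -75.0 -60.0
wrist -60 1295 x [-7.5  1.9 11.5] y [26.7 27.8 28.8] z -60.0 -45.0
wrist -45 1548 x [-10.6   1.4  13.9] y [30.3 32.7 33.9] z -45.0 -30.0
wrist -30 2395 x [-15.9   1.   13.8] y [-2.2 32.7 33.9] z -30.0 -15.0
wrist -15 2996 x [-16.8   0.7  16.8] y [ 4.2 32.6 34. ] z -15.0 -0.0
wrist 0 4433 x [-16.9   0.4  16.9] y [12.6 31.5 33.8] z 0.0 15.0
wrist 15 794 x [-17.7 -12.   17.7] y [11.9 31.5 36.9] z 15.0 22.9
wrist 30 595 x [-13.6  14.5  14.9] y [24.4 36.7 44.6] z 32.8 45.0
wrist 45 26 x [-13.6 -13.4  14.9] y [34.7 40.4 44.7] z 45.0 45.6
scene -135 19 x [ 2.5 12.4 14.1] y [15.2 23.3 29.1] z -127.5 -120.1
scene -120 44 x [-4.7 11.5 15. ] y [15.3 25.  29.4] z -120.0 -106.0
scene -105 42 x [-1.
[... 718 characters left out ...]
 [-9.6 -0.2  9.2] y [27.3 31.4 34.4] z -90.0 -75.1
side -75 76 x [-9.9 -0.6  9.5] y [24.2 31.5 35. ] z -74.8 -60.1
side -60 72 x [-10.2   0.6   9.6] y [27.2 30.5 33.4] z -59.9 -45.1
side -45 80 x [-13.4  -1.8  12. ] y [29.2 35.2 38.9] z -44.9 -30.3
side -30 104 x [-13.2  -0.6  10.5] y [30.9 35.3 39. ] z -29.6 -15.3
side -15 104 x [-14.1  -2.   10.8] y [31.9 35.6 39.6] z -14.7 -0.2
side 0 17 x [-12.1  -5.   10.2] y [33.8 36.2 38.6] z 0.1 5.9
creaser_mid [(array([552., 172., 119.]), 0.79)]
bevel_mid [(array([588., 300., 118.]), 0.64)]
64 [548.4219284  168.40630655 148.38376658]
99 [580.06824012 299.33250055 148.6756864 ]
scene.png
scene_6.3.png
side.png
side_6.3.png
w1.png
w2.png
wrist_6.3.png
```

The wrist roll has made the punch vertical, but the pads now hold only a corner of the handle. I'll stand it on clear table and take a fresh, square grip.

Request:
apply_moves(targets=[[0.18,0,-0.175,0,0,0,-0.8],[0.36,0,-0.35,0,0,0,-0.8],[0.36,0,-0.35,0,0,0,-0.8],[0.36,0,-0.35,0,0,0,-0.8],[0.36,0,-0.35,0,0,0,-0.8],[0.36,0,-0.35,0,0,0,-0.8],[0.36,0,-0.35,0,0,0,-0.8],[0.36,0,-0.35,0,0,0,-0.8],[0.36,0,-0.35,0,0,0,-0.8],[0.1,0,-0.1,0,0,0,-0.8]])

```text
t: 7.42
ee_pos: [577.9, -93.7, 273.0]
tcp_rot: [3.141, 0.766, 1.661]
ft_force: [0.3, 0.8, -2.2]
width: 25.4
grip_force: 59.9
```

Request:
apply_moves(targets=[[0.3,0,0.31,0,0,0,-0.8],[0.35,0,0.36,0,0,0,-0.8],[0.35,0,0.36,0,0,0,-0.8],[0.35,0,0.36,0,0,0,-0.8],[0.35,0,0.36,0,0,0,-0.8],[0.35,0,0.36,0,0,0,-0.8],[0.35,0,0.36,0,0,0,-0.8],[0.25,0,0.26,0,0,0,-0.8],[0,0,0,0,0,0,-0.8]])

```text
t: 8.17
ee_pos: [576.7, -95.8, 155.8]
tcp_rot: [-3.136, 0.767, 1.663]
ft_force: [-1.1, 0.2, -2.6]
width: 25.2
grip_force: 59.9
```

Run:
```python
from h import *
st=monitor.state();e=np.array(st["ee_pos"]);print(e)
A=R.from_euler("z",-5.1,degrees=True).as_matrix()
for cam in ["wrist","side"]:
    Q=cloud(snapshot(cam));P=(Q-e)@A.T
    for lo in (4,20,50,95):
        q=P[(abs(P[...,0])<18)&(abs(P[...,1]-20)<25)&(Q[...,2]>lo)&(Q[...,2]<lo+15)]
        if len(q)>8:print(cam,lo,len(q),np.percentile(q,[2,50,98],axis=0).round(1).tolist(),q[:,2].min()+e[2])
```

```text
[576.68902519 -95.82298138 155.79137133]
wrist 20 166 [[-5.2, 27.1, -124.8], [4.2, 28.0, -122.6], [14.2, 28.9, -120.9]] 29.820658647727114
wrist 50 861 [[-5.3, 27.0, -105.5], [4.1, 27.9, -98.0], [13.9, 28.8, -91.1]] 50.052600853236015
wrist 95 1262 [[-6.3, 26.4, -60.5], [3.3, 27.5, -53.1], [12.9, 28.5, -46.1]] 95.00600534925967
side 4 11 [[-14.8, 8.9, -151.8], [5.5, 24.8, -151.5], [17.2, 43.3, -149.3]] 4.005452293816717
side 20 16 [[-7.1, 26.6, -126.3], [1.9, 29.7, -122.4], [11.4, 31.8, -120.8]] 28.586210766471595
side 50 62 [[-8.0, 22.2, -105.6], [1.3, 30.7, -98.6], [11.7, 32.5, -91.2]] 50.06679282483893
side 95 9 [[-7.7, 28.9, -60.5], [-4.4, 29.9, -58.6], [-0.8, 32.6, -55.9]] 95.21000987091733
```

Request:
apply_moves(targets=[[0.25,0,0.26,0,0,0,-0.8],[0.25,0,0.26,0,0,0,-0.8],[0.1,0,0.1,0,0,0,-0.8],[0,0,0,0,0,0,-0.8],[0,0,0,0,0,0,-0.8]])

```text
t: 8.68
ee_pos: [577.7, -95.1, 132.3]
tcp_rot: [-3.141, 0.768, 1.661]
ft_force: [0.3, 0.1, -1.7]
width: 25.2
grip_force: 59.9
```

Request:
apply_moves(targets=[[0.05,0,0.05,0,0,0,-0.8],[0,0,0,0,0,0,-0.8],[0,0,0,0,0,0,-0.8]])

```text
t: 8.93
ee_pos: [577.9, -95.0, 130.7]
tcp_rot: [3.141, 0.768, 1.66]
ft_force: [-0.3, -0.1, -1.9]
width: 25.3
grip_force: 59.9
```

Request:
apply_moves(targets=[[0.05,0,0.05,0,0,0,-0.8],[0.02,0,0.02,0,0,0,-0.8],[0,0,0,0,0,0,-0.8],[0,0,0,0,0,0,-0.8]])

```text
t: 9.27
ee_pos: [577.8, -95.0, 127.5]
tcp_rot: [-3.141, 0.768, 1.661]
ft_force: [-0.3, -0.3, -2.1]
width: 25.0
grip_force: 59.9
```

Request:
apply_moves(targets=[[0.03,0,0.03,0,0,0,-0.8],[0,0,0,0,0,0,-0.8],[0,0,0,0,0,0,-0.8]])

```text
t: 9.52
ee_pos: [577.9, -95.0, 126.4]
tcp_rot: [3.141, 0.768, 1.66]
ft_force: [1.0, -0.8, 0.1]
width: 25.3
grip_force: 59.9
```

Request:
apply_moves(targets=[[0.01,0,0.01,0,0,0,-0.8],[0,0,0,0,0,0,-0.8],[0,0,0,0,0,0,-0.8],[0,0,0,0,0,0,-0.8]], squeeze=10)

```text
t: 9.85
ee_pos: [578.2, -95.1, 126.4]
tcp_rot: [3.14, 0.768, 1.66]
ft_force: [0.2, -0.9, 5.4]
width: 26.5
grip_force: 10.0
```

Request:
apply_moves(targets=[[0,0,0,0,0,0,-0.3],[0,0,0,0,0,0,-0.1],[0,0,0,0,0,0,0.2],[0,0,0,0,0,0,0.3],[0,0,0,0,0,0,0.3],[0,0,0,0,0,0,0.3]])

```text
t: 10.35
ee_pos: [577.7, -95.0, 125.7]
tcp_rot: [-3.141, 0.768, 1.661]
ft_force: [0.6, -0.1, -0.2]
width: 58.8
grip_force: 0.0
```

```bash
python3 - <<'E'
from pm import *
look(cams=("wrist","side"))
E
ls pics
```

```text
10.35 [577.7 -95.  125.7] [-180.    44.    95.2] [ 0.6 -0.1 -0.2]
wrist -30 2228 x [-7.6  4.7 17. ] y [30.7 32.8 34. ] z -29.7 -15.0
wrist -15 2674 x [-7.6  4.6 17. ] y [30.6 32.8 34. ] z -15.0 -0.0
wrist 0 4121 x [-7.5  4.5 16.7] y [13.5 32.3 33.9] z 0.0 15.0
wrist 15 31 x [-5.2  6.2 13.4] y [13.9 23.4 31.1] z 15.0 15.3
scene.png
scene_6.3.png
side.png
side_10.3.png
side_6.3.png
w1.png
w2.png
wrist_10.3.png
wrist_6.3.png
```

The punch stands upright on the table with its top at 141 mm. I'll back off along the fingers and bring the tool vertical again.

Request:
apply_moves(targets=[[0,0,-0.5,0,0,0,0.3],[0,0,-0.9,0,0,0,0.3],[0,0,-0.9,0,0,0,0.3],[0,0,-0.9,0,0,0,0.3],[-0.9,0,-0.9,0,0,0,0.3],[-0.3,0,-0.3,0,1,0,0.3],[0,0,0,0,1,0,0.3],[0,0,0,0,1,0,0.3],[0,0,0,0,1,0,0.3],[0,0,0,0,1,0,0.3]])

```text
t: 11.28
ee_pos: [572.0, -28.3, 247.3]
tcp_rot: [3.139, 0.327, 1.662]
ft_force: [0.2, 0.5, -0.3]
width: 60.3
grip_force: 0.0
```

Request:
apply_moves(targets=[[0,0,0,0,1,0,0.3],[0,0,0,0,1,0,0.3],[0,0,0,0,1,0,0.3],[0,0,0,0,0.8,0,0.3],[0,0,0,0,0,0,0.3],[0,0,0,0,0,0,0.3]])

```text
t: 11.78
ee_pos: [571.8, -29.5, 246.3]
tcp_rot: [3.141, 0.002, 1.66]
ft_force: [-0.7, -0.2, 0.3]
width: 60.7
grip_force: 0.0
```

Run:
```python
from h import *
st=monitor.state();e=np.array(st["ee_pos"]);print(st["t"],e,np.degrees(st["tcp_rot"]))
for cam in ("wrist","scene"):
    s=snapshot(cam);P=cloud(s);Z=P[...,2]
    q=P[(Z>133)&(Z<148)&(np.hypot(P[...,0]-580,P[...,1]+73)<28)].astype(np.float32)
    if len(q)>5: print(len(q),q.mean(0),cv2.minAreaRect(np.ascontiguousarray(q[q[:,2]>q[:,2].max()-4,:2])))
```

```text
11.7833 [571.79276696 -29.53731815 246.30684219] [1.79988719e+02 9.24663329e-02 9.51240337e+01]
1114 [579.85474  -71.177025 139.53963 ] ((580.013916015625, -72.55709838867188), (25.271493911743164, 23.39385223388672), 4.564373970031738)
94 [582.77374 -72.10763 138.25847] ((581.1990966796875, -72.21675109863281), (28.36809539794922, 23.210704803466797), 8.835051536560059)
```

Request:
apply_moves(targets=[[-0.73,0.075,0,0,0,0,0.3],[-0.73,0.075,0,0,0,0,0.3],[0,0,0,0,0,0,0.3],[0,0,0.8,0,0,0,0.3],[0,0,0.9,0,0,0,0.3],[0,0,0.9,0,0,0,0.3],[0,0,0.9,0,0,0,0.3],[0,0,0.8,0,0,0,0.3],[0,0,0,0,0,0,0.3],[0,0,0,0,0,0,0.3]])

```text
t: 12.72
ee_pos: [579.9, -71.6, 116.5]
tcp_rot: [-3.14, -0.0, 1.662]
ft_force: [0.9, 0.6, 0.2]
width: 60.5
grip_force: 0.0
```

Request:
apply_moves(targets=[[0,0,0,0,0,0,-0.8],[0,0,0,0,0,0,-0.8],[0,0,0,0,0,0,-0.8],[0,0,0,0,0,0,-0.8],[0,0,0,0,0,0,-0.8],[0,0,0,0,0,0,-0.8],[0,0,0,0,0,0,-0.8]], squeeze=60)

```text
t: 13.3
ee_pos: [580.5, -72.7, 117.2]
tcp_rot: [3.141, 0.0, 1.661]
ft_force: [-1.0, 0.6, 3.9]
width: 25.5
grip_force: 60.0
```

Request:
apply_moves(targets=[[0,0,-0.3,0,0,0,-0.8],[0,0,-0.6,0,0,0,-0.8],[0,0,-0.9,0,0,0,-0.8],[0,0,-0.9,0,0,0,-0.8],[0,0,-0.7,0,0,0,-0.8],[0,0,-0.4,0,0,0,-0.8],[-0.3,0,0,0,0,0,-0.8],[-0.6,0,0,0,0,0,-0.8],[-0.8,-0.05,0,0,0,0,-0.8],[-0.8,-0.05,0,0,0,0,-0.8]])

```text
t: 14.13
ee_pos: [583.4, -148.7, 229.2]
tcp_rot: [-3.139, -0.001, 1.662]
ft_force: [0.3, -1.2, -2.8]
width: 25.9
grip_force: 60.0
```

Request:
apply_moves(targets=[[-0.8,-0.05,0,0,0,0,-0.8],[-0.8,0,0,0,0,0,-0.8],[-0.8,0,0,0,0,0,-0.8],[-0.6,0,0,0,0,0,-0.8],[0,0,0,0,0,0,-0.8],[0,0,0,0,0,0,-0.8]])

```text
t: 14.63
ee_pos: [590.1, -238.1, 229.4]
tcp_rot: [-3.14, -0.001, 1.659]
ft_force: [-0.1, 0.5, -2.5]
width: 25.8
grip_force: 60.0
```

Run:
```python
from pm import *
look()
```

```text
14.6333 [ 590.1 -238.1  229.4] [-1.799e+02 -1.000e-01  9.510e+01] [-0.1  0.5 -2.5]
wrist -120 123 x [-8.6  0.7 10.5] y [6.7 7.1 7.5] z -116.9 -105.0
wrist -105 192 x [-8.6  0.8 10.4] y [6.8 7.1 7.5] z -105.0 -90.2
wrist -90 220 x [-8.6  0.8 10.5] y [6.7 7.1 7.5] z -89.9 -75.1
wrist -75 272 x [-8.5  1.5 10.6] y [6.7 7.1 7.5] z -75.0 -60.0
wrist -60 330 x [-8.5  1.  10.6] y [6.6 7.1 7.5] z -59.9 -45.0
wrist -45 70 x [-8.4  0.7 10.6] y [6.7 7.1 7.6] z -45.0 -30.1
wrist -30 688 x [-16.7   0.6  16.7] y [ 7.8 11.8 12.4] z -29.4 -15.0
wrist -15 1113 x [-17.3  -0.1  17.4] y [ 7.6 11.7 12.4] z -15.0 -0.0
wrist 0 1446 x [-17.2   0.1  17.4] y [ 7.6 11.7 12.5] z 0.0 15.0
wrist 15 4216 x [-16.5   0.9  16.5] y [-4.1  7.4 12.2] z 15.0 30.0
wrist 30 826 x [-17.6 -12.4  17.8] y [-7.4  9.   9.9] z 30.0 44.4
wrist 45 87 x [-13.  -12.7  16. ] y [-9.4 -6.  -2.2] z 45.1 50.0
scene -120 33 x [-2.7  9.4 11.7] y [-5.   3.7  8.9] z -118.6 -105.1
scene -105 39 x [-7.4  9.3 11.7] y [-4.9  4.3  8.8] z -104.6 -90.2
scene -90 42 x [-7.7  9.8 13.3] y [-5.3  4.4  8.7] z -89.6 -75.0
scene -75 38 x [-5.8  9.9 13.6] y 
[... 384 characters left out ...]
0.8   7.5] y [ 5.9 10.  13.8] z -104.4 -90.2
side -90 62 x [-10.7  -2.4   7.8] y [-2.8  9.3 13.1] z -89.6 -75.7
side -75 69 x [-11.  -0.   8.] y [ 4.4  9.9 13.9] z -74.4 -60.1
side -60 71 x [-10.9  -1.5   8.4] y [ 6.3  9.5 14. ] z -59.7 -45.2
side -45 56 x [-10.2  -0.7   9. ] y [ 5.9 10.3 13.6] z -43.5 -30.2
side -30 103 x [-16.6  -0.4  16.6] y [ 9.2 14.  17.5] z -29.6 -15.0
side -15 127 x [-16.6   0.2  17.2] y [ 9.4 13.8 17.9] z -14.8 -0.1
side 0 134 x [-17.7  -1.2  17.4] y [ 8.8 14.3 18.4] z 0.4 14.8
side 15 194 x [-17.   -0.3  17.6] y [-7.2 10.8 17.1] z 15.1 30.0
side 30 43 x [-17.9  12.7  16.7] y [-1.3 11.2 15.2] z 30.1 44.9
side 45 12 x [-17.8  -1.   16.1] y [ 1.6 11.6 14.3] z 45.7 49.9
```

The punch now hangs upright and square under the TCP, foot 117 mm below it. I'll shift to the −y end of the search range and go in.

Request:
apply_moves(targets=[[-0.43,0.07,0,0,0,0,-0.8],[0,0,0.3,0,0,0,-0.8],[0,0,0.3,0,0,0,-0.8],[0,0,0.2,0,0,0,-0.8],[0,0,0.2,0,0,0,-0.8],[0,0,0,0,0,0,-0.8],[0,0,0,0,0,0,-0.8]])

```text
t: 15.37
ee_pos: [593.4, -249.9, 200.7]
tcp_rot: [-3.14, -0.0, 1.661]
ft_force: [-4.1, -0.5, 3.9]
width: 26.2
grip_force: 60.0
```

Request:
apply_moves(targets=[[0,0,0.25,0,0,0,-0.8],[0,0,0.25,0,0,0,-0.8],[0,0,0.25,0,0,0,-0.8],[0,0,0.25,0,0,0,-0.8],[0,0,0,0,0,0,-0.8],[0,0,0,0,0,0,-0.8]])

```text
t: 15.87
ee_pos: [592.8, -249.8, 169.3]
tcp_rot: [-3.138, -0.002, 1.661]
ft_force: [-5.4, -1.5, -4.1]
width: 25.8
grip_force: 60.0
```

Request:
apply_moves(targets=[[0,-0.05,0.1,0,0,0,-0.8],[0,0,0.1,0,0,0,-0.8],[0,0,0,0,0,0,-0.8],[0,0,0,0,0,0,-0.8]])

```text
t: 16.2
ee_pos: [592.0, -250.2, 164.5]
tcp_rot: [-3.141, -0.0, 1.661]
ft_force: [-4.4, -1.5, -4.0]
width: 26.0
grip_force: 60.0
```

Request:
apply_moves(targets=[[0,0,0.1,0,0,0,-0.8],[0,0,0.05,0,0,0,-0.8],[0,0,0,0,0,0,-0.8],[0,0,0,0,0,0,-0.8]])

```text
t: 16.53
ee_pos: [592.3, -250.2, 160.2]
tcp_rot: [-3.141, -0.0, 1.661]
ft_force: [-4.1, -0.7, -2.3]
width: 25.8
grip_force: 60.0
```

Request:
apply_moves(targets=[[0,-0.03,0.05,0,0,0,-0.8],[0,0,0.05,0,0,0,-0.8],[0,0,0,0,0,0,-0.8],[0,0,0,0,0,0,-0.8]])

```text
t: 16.87
ee_pos: [591.7, -250.3, 157.6]
tcp_rot: [3.141, 0.0, 1.661]
ft_force: [-3.3, 0.4, 1.6]
width: 25.4
grip_force: 60.0
```

The foot is on the deck at about 5 N. I'll slide towards +y in small steps and watch for the force to drop.

Request:
apply_moves(targets=[[0.05,0,0.02,0,0,0,-0.8],[0.05,0,0,0,0,0,-0.8],[0,0,0,0,0,0,-0.8],[0,0,0,0,0,0,-0.8]])

```text
t: 17.2
ee_pos: [591.5, -248.1, 157.3]
tcp_rot: [3.141, 0.002, 1.661]
ft_force: [-3.3, -4.0, 3.2]
width: 26.0
grip_force: 60.0
```

Request:
apply_moves(targets=[[0.05,0,0,0,0,0,-0.8],[0.05,0,0,0,0,0,-0.8],[0,0,0,0,0,0,-0.8],[0,0,0,0,0,0,-0.8]])

```text
t: 17.53
ee_pos: [590.8, -244.2, 156.4]
tcp_rot: [-3.141, -0.0, 1.661]
ft_force: [-3.6, -0.8, 0.6]
width: 25.6
grip_force: 60.0
```

Request:
apply_moves(targets=[[0,0,0.07,0,0,0,-0.8],[0,0,0,0,0,0,-0.8],[0,0,0,0,0,0,-0.8]])

```text
t: 17.78
ee_pos: [590.6, -244.1, 154.0]
tcp_rot: [-3.141, -0.001, 1.661]
ft_force: [-3.8, -0.7, -2.1]
width: 25.8
grip_force: 60.0
```

The force dropped while the foot sank below deck level, so it has found the slot. Pressing on down gently.

Request:
apply_moves(targets=[[0,0,0.1,0,0,0,-0.8],[0,0,0.1,0,0,0,-0.8],[0,0,0.1,0,0,0,-0.8],[0,0,0,0,0,0,-0.8],[0,0,0,0,0,0,-0.8]])

```text
t: 18.2
ee_pos: [590.4, -244.2, 144.9]
tcp_rot: [-3.14, -0.001, 1.661]
ft_force: [-5.7, -1.2, -3.5]
width: 25.4
grip_force: 60.0
```

Request:
apply_moves(targets=[[0,0,0.1,0,0,0,-0.8],[0,0,0.1,0,0,0,-0.8],[0,0,0.1,0,0,0,-0.8],[0,0,0.1,0,0,0,-0.8],[0,0,0,0,0,0,-0.8],[0,0,0,0,0,0,-0.8]])

```text
t: 18.7
ee_pos: [590.5, -244.2, 133.1]
tcp_rot: [-3.14, -0.0, 1.661]
ft_force: [-4.8, -1.0, -2.8]
width: 25.5
grip_force: 60.0
```

Request:
apply_moves(targets=[[0,0,0.08,0,0,0,-0.8],[0,0,0.06,0,0,0,-0.8],[0,0,0,0,0,0,-0.8],[0,0,0,0,0,0,-0.8]])

```text
t: 19.03
ee_pos: [590.8, -244.3, 129.2]
tcp_rot: [-3.141, -0.0, 1.661]
ft_force: [-3.4, -1.4, -2.1]
width: 25.6
grip_force: 60.0
```

Request:
apply_moves(targets=[[0,0,0.05,0,0,0,-0.8],[0,0,0,0,0,0,-0.8],[0,0,0,0,0,0,-0.8]])

```text
t: 19.28
ee_pos: [591.0, -244.3, 127.9]
tcp_rot: [3.142, 0.0, 1.661]
ft_force: [-3.6, -1.1, -2.0]
width: 25.7
grip_force: 60.0
```

Request:
apply_moves(targets=[[0,0,0.07,0,0,0,-0.8],[0,0,0,0,0,0,-0.8],[0,0,0,0,0,0,-0.8]])

```text
t: 19.53
ee_pos: [591.1, -244.4, 125.9]
tcp_rot: [3.141, 0.0, 1.661]
ft_force: [-3.6, 0.2, 1.2]
width: 25.5
grip_force: 60.0
```

Request:
apply_moves(targets=[[0,0,0.04,0,0,0,-0.8],[0,0,0,0,0,0,-0.8],[0,0,0,0,0,0,-0.8]])

```text
t: 19.78
ee_pos: [591.1, -244.4, 125.0]
tcp_rot: [3.141, 0.0, 1.661]
ft_force: [-3.8, 0.6, 4.8]
width: 25.7
grip_force: 60.0
```

The floor spring is felt (about +7 N). Letting go and backing straight up.

Request:
apply_moves(targets=[[0,0,0,0,0,0,-0.3],[0,0,0,0,0,0,-0.1],[0,0,0,0,0,0,0.1],[0,0,0,0,0,0,0.3],[0,0,0,0,0,0,0.3],[0,0,0,0,0,0,0.3]], squeeze=15)

```text
t: 20.28
ee_pos: [591.1, -244.3, 124.5]
tcp_rot: [3.141, 0.0, 1.661]
ft_force: [0.8, 0.7, 0.7]
width: 58.8
grip_force: 0.0
```

Request:
apply_moves(targets=[[0,0,-0.3,0,0,0,0.3],[0,0,-0.7,0,0,0,0.3],[0,0,-1,0,0,0,0.3],[0,0,-1,0,0,0,0.3],[0,0,-0.7,0,0,0,0.3],[0,0,0,0,0,0,0.3],[0,0,0,0,0,0,0.3]])

```text
t: 20.87
ee_pos: [591.3, -244.5, 237.1]
tcp_rot: [3.139, 0.001, 1.661]
ft_force: [-0.1, 0.4, -1.1]
width: 60.3
grip_force: 0.0
```

Run:
```python
from h import *
st=monitor.state();print(st["t"],st["ee_pos"])
for cam in ("wrist","scene"):
    s=snapshot(cam);P=cloud(s);Z=P[...,2];c=(591,-244.4)
    near=(np.hypot(P[...,0]-c[0],P[...,1]-c[1])<22)
    for lo,hi in ((95,115),(115,142),(142,175)):
        q=P[near&(Z>lo)&(Z<hi)].astype(np.float32)
        if len(q)>5: print(cam,lo,len(q),q.min(0),q.max(0),np.median(q,0))
    cv2.imwrite(f"pics/end_{cam}.png",s["pixels"][:,:,::-1])
s=snapshot("side");cv2.imwrite("pics/end_side.png",cv2.resize(s["pixels"][100:280,220:460,::-1],None,fx=3,fy=3))
```

```text
20.8667 [ 591.33619703 -244.45301155  237.12581967]
wrist 95 198 [ 574.22156 -236.2215    96.31756] [ 599.7901   -232.1732    114.827095] [ 586.97906 -233.15744  106.66261]
wrist 115 352 [ 574.0287   -237.30066   115.185005] [ 599.91797 -231.89246  141.98642] [ 586.83185 -233.18396  129.73578]
wrist 142 1410 [ 574.4015  -257.0005   142.05157] [ 601.5912  -231.96033  150.38994] [ 587.81335 -243.5723   148.1818 ]
scene 95 68 [ 576.2141  -254.40536   95.19905] [ 604.4546  -231.28384  114.33461] [ 600.4524  -238.91849  106.62812]
scene 115 108 [ 576.965   -255.8007   115.42028] [ 602.87537 -231.0214   141.51357] [ 599.87225 -240.21133  128.65508]
scene 142 94 [ 576.5536  -255.94376  142.15564] [ 603.057   -231.51526  152.42732] [ 592.50055 -242.38445  148.2554 ]
```

View pics/end_side.png

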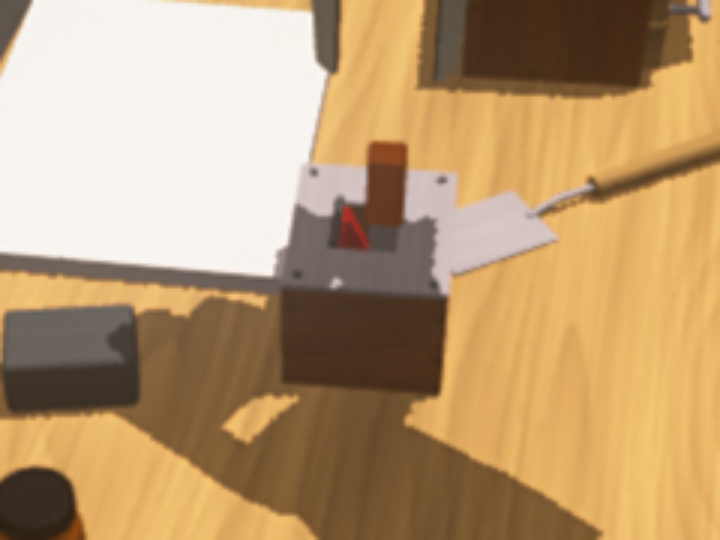

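The crop shows the punch upright in the mouth at (387,185) with its whole handle showing and the red flap at (352,228) beside the shank. The depth readings put its top at 148–150 mm with no visible lean. Handing in.

```bash
python3 -c "
from station import ticket
print(ticket.job_done())"
```

```text
the job is handed in; nothing more can be done
None
```

The job is handed in with no result reported back: the punch is upright and released at the bottom of the safe's slot, though my first pass out of the rack knocked the creaser (top about 15 mm over, still standing) and tilted the punch, so I re-gripped it on the table.

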